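Cull the short carrier arm and hold a long one level over its mounting foot

ROBOT

A 6-joint arm with a two-finger parallel gripper is mounted at the origin on a cart in front of the work surface, level with it; the furniture and walls round the work are solid. World frame = base frame: x ahead of the robot, y to its left, z up, the work surface at z = 0. Lengths are in mm, angles in degrees, forces in N, time in s.
With the tool pointing down it reaches from about 325 to 925 mm from the base axis. Payload 3.1 kg.
Tool frame: the origin (TCP) lies at the very end of the fingers, on their centre line; the grasp point (between the pads) lies grasp_offset behind it (grasp_offset is the distance from the TCP to the grasp point, in mm); z points along the fingers, x is the direction in which the jaws open and shut, and the axes are right-handed (so a half turn about z gives the same grasp; the last joint's range is limited). The gripper opens to 85 mm and grips with 20 to 120 N. Pads are 22 mm wide; open, the fingers measure 114 mm over their backs; the gripper's body (76 mm by 85 mm) begins 54 mm behind the grasp point. The pads swing forward as they close: fully open they stand 13 mm farther back than shut.
Start: joints at [-77.991, 12.427, 92.441, -0, 75.132, -6.429], TCP at [197.693, -592.922, 231.3] pointing down, gripper open.
Joint ranges: [-157.48, 157.48], [-44.54, 120.13], [17.64, 146.25], [-64.5, 244.5], [7.68, 150.69], [-147.95, 147.95]. Speed limits (degrees/s): [159.86, 159.86, 180, 180, 180, 180].

INTERFACE

Orientations are given as [roll, pitch, yaw] about the fixed x, y, z axes, in that order (R = Rz(yaw) Ry(pitch) Rx(roll)).
In Python, from station import * gives the robot as it stands. Calls block until the motion is done:
- goto(position, orientation): joint-space move of the TCP to a pose.
- move_l(position, attitude=None, speed=150): straight line of the TCP; attitude=None keeps the orientation; speed is the mean speed in mm/s.
- move_j(angles): joint-space move.
- grip(opening, squeeze=None): finger opening in mm; squeeze is the grip in N (None keeps the last); returns when the fingers have stopped.
- wait(seconds).
- solve_ik(position, orientation): joint angles nearest the present ones, or None.
- get_obs(): the state.
- get_image(name): name is "scene" or "top" or "wrist"; returns the picture (384x512x3 uint8, red, green, blue); there is no depth.
- get_calibration(name): a dict with "fx", "fy", "cx", "cy" (pixels), "R" (3x3) and "t" (3): a world point X has camera coordinates R X + t; the wrist camera has in their place "mount" (4x4, takes a point from camera to tool coordinates, whose origin is the TCP and whose axes are the tool frame's). Camera axes: x right, y down, z forward; pixel columns grow to the right and rows downward; lengths in mm; the calibration is good to about 2 mm. A picture is of the moment at which its call begins: read the wrist's pose just before it. get_calibration takes no time and is no camera call.
A pose or a line that the arm cannot do raises Unreachable and nothing moves.
- sign_off(): hands the job in, once; it reports no verdict.
Trained networks look in the newest picture that a camera, given by its name, has taken for a name from the list of things; names that differ only in an ending like _2 or _b are one class to them, and where a whole thing is asked for, a point or a joint stands for the part that bears it (a point fixed in the world has none). Each returns a list of dicts, best first, with "score" (0 to 1); they miss things now and then, are a little off and sometimes report something else, mostly with a low value. They report only what shows in the picture. A call takes as long as a camera call.
- spot_in(name, camera): "extent" ([centre column, centre row, width, height] in pixels, round what is visible of it).
- regions_of(name, camera): "region" (384x512 bool, what is visible of it) and "extent" ([centre column, centre row, width, height] in pixels, round what is visible of it).
The state is a dict: "t": time; "joint_pos": joint angles; "qvel": joint speeds; "effort": joint torques, N m; "tcp_pos": TCP position; "ee_rot": TCP orientation; "wrist_force": force on the tool from outside, world axes, zero at the start; "moment": the same for the moment, N m; "grip_width": finger opening in mm.
Only numpy, scipy, OpenCV 4.12 (cv2) and the standard library are available. Lean on these libraries where they do the work, as an engineer would, in place of code of your own. Each camera call takes 0.05 s, during which the arm holds its last target. There are 200 camera calls.

TASK

One of the three dark carrier arms is the shorter pattern and does not fit this mounting foot: lay it flat in the red tray first. Then pick up either long arm by its balance point and bring it level over the foot, bore over the taller pin and fork over the shorter one, started on both pins but still about 20 mm clear of the seats, leaning or resting on neither pins nor seats, so that I can slip the slotted shims under it. Finish while still holding it there, and leave the other long arm, the shims and everything else where they are.

Things in the scene. Friction and masses are not known exactly. Their poses are not given: they have to be found in the camera images.
- carrier_a_grip (a point): Balance point (within 1 mm) of the first long carrier arm, inside its heavy clamp block, 18 mm above its underside. Dark cast metal, 0.45 kg, 156 mm long, lying flat. x runs from block to fork, z up. The block has upright flat sides 34 mm apart (y), is 36 mm high and runs from x = -51 to +15 mm; then a thin 12 mm web. Bore axis at x = -30, slot centre at +85, arm's end at +105 mm.
- carrier_b_grip (a point): Balance point (within 1 mm) of the second (identical) long carrier arm, inside its heavy clamp block, 18 mm above its underside. Dark cast metal, 0.45 kg, 156 mm long, lying flat. x runs from block to fork, z up. The block has upright flat sides 34 mm apart (y), is 36 mm high and runs from x = -51 to +15 mm; then a thin 12 mm web. Bore axis at x = -30, slot centre at +85, arm's end at +105 mm.
- carrier_short_grip (a point): Balance point of the short arm, 18 mm above its underside: same clamp block and fork as the long arms but 35 mm shorter (121 mm), 0.45 kg, lying flat. x from block to fork, z up. The block, 34 mm wide (y) and 36 mm high, runs from x = -44 to +22 mm. Bore axis at x = -23, slot centre at +57, arm's end at +77 mm.
- carrier_a_bore (a point): Bore axis of the first long arm, at the height of its underside; same axes. It is a brass-lined vertical 18 mm through-bore in the clamp block.
- carrier_a_fork (a point): Fork slot centre of the first long arm, at the height of its underside; same axes. The fork is 14 mm high, 34 mm wide over its tines; the slot is 14 mm wide, open to +x.
- carrier_b_bore (a point): Bore axis of the second long arm, at the height of its underside; same axes. It is a brass-lined vertical 18 mm through-bore in the clamp block.
- carrier_b_fork (a point): Fork slot centre of the second long arm, at the height of its underside; same axes. The fork is 14 mm high, 34 mm wide over its tines; the slot is 14 mm wide, open to +x.
- carrier_short_bore (a point): Bore axis of the short arm, at the height of its underside; same axes. It is a brass-lined vertical 18 mm through-bore in the clamp block.
- carrier_short_fork (a point): Fork slot centre of the short arm, at the height of its underside; same axes. The fork is 14 mm high, 34 mm wide over its tines; the slot is 14 mm wide, open to +x.
- foot: Mounting foot fixed to the counter: white base plate 160 x 60 x 14 mm with two bright seats whose tops are 22 mm above the counter. Origin at the centre of its underside; x runs along it from the taller pin (x = -57.5 mm, for the bore) to the shorter pin (x = +57.5 mm, for the fork), z up.
- foot_pin_bore (a point): Axis of the taller, bullet-nosed steel pin, at the top face of its seat (22 mm above the counter); axes as the foot's. The pin rises 50 mm from there: 16 mm thick up to 8 mm, 10 mm thick at 18 mm, then tapering to 5.6 mm near its tip.
- foot_pin_fork (a point): Axis of the shorter steel pin, at the top face of its seat (22 mm above the counter); axes as the foot's. The pin rises 40 mm from there: 12 mm thick up to 8 mm, 7 mm thick at 17 mm, then tapering to 4.4 mm near its tip.
- tray: Shallow open red tray fixed to the counter, 160 mm long (its x) by 110 mm (its y), 24 mm high, walls and floor 3 mm. Origin at the centre of its underside.
- shim_1: Brass slotted (horseshoe) shim, 30 x 30 x 3 mm, lying on the foot's base plate between the seats; leave it there. Origin near its centre, at its underside.
- shim_2: The second such shim beside it; leave it there. Origin near its centre, at its underside.
- oil_bottle: Bystander: small amber bottle with black cap, 53 x 58 x 120 mm, standing behind the work. Origin at the centre of its underside.
- objective_can: Bystander: black screw can, 41 mm thick, 66 mm tall, standing behind the work. Origin at the centre of its underside.
- dish: Bystander: clear round dish, 60 mm across, 15 mm high, at the right. Origin at the centre of its underside.

How it is judged:
By the outcome, as a careful person would: the job done as asked, in the order asked, and still so for the second after the job is handed in, while the arm keeps its last pose, push and grip.
It also fails if it takes over 54 s, if anything falls off the work surface, if the arm or the gripper's body presses on something with over 40 N, if the wrist force passes 120 N, or if a joint passes its speed limit or range.

## Working session

There is one attempt and no reset: what is moved stays moved. The work goes in short steps, each a Python script; the robot and the scene stay as the last script left them, time stands still between calls to the robot, and variables do not carry over. Pictures are saved under pics/ and viewed, about 8 in all and at most 12, crops included, and the job is handed in when it is done.

```bash
mkdir -p pics; ls
python3 - <<'E'
from station import *
import cv2,numpy as np
o=get_obs(); print({k:np.round(v,2) if not isinstance(v,dict) else v for k,v in o.items()})
try: print(grasp_offset)
except Exception as e: print(e)
for n in("top","scene"):
    cv2.imwrite(f"pics/{n}0.png",cv2.resize(get_image(n)[:,:,::-1],(800,600)))
    c=get_calibration(n);print(n,{k:np.round(v,3).tolist() for k,v in c.items()})
print(get_calibration("wrist"))
for n in ("carrier_a_grip","carrier_short_grip","carrier_a_bore","carrier_a_fork","carrier_short_fork","foot","foot_pin_bore","foot_pin_fork","tray"):
    for d in spot_in(n,"top")[:5]: print(n,round(d["score"],2),np.round(d["extent"],1))
E
```

```text
pics
{'t': np.float64(0.0), 'joint_pos': array([-77.99,  12.48,  92.53,   0.  ,  75.13,  -6.43]), 'qvel': array([ 0.08, -0.03, -0.15,  0.05, -0.02, -0.05]), 'effort': array([ 0.000e+00, -3.968e+01, -3.039e+01, -0.000e+00,  1.000e-02,
        0.000e+00]), 'tcp_pos': array([ 197.54, -592.09,  229.93]), 'ee_rot': array([-1.7998e+02,  1.4000e-01, -7.1560e+01]), 'wrist_force': array([-0.12, -0.1 ,  0.72]), 'moment': array([-0.02,  0.01, -0.03]), 'grip_width': np.float64(84.99)}
18.700000000000003
top {'fx': 459.857, 'fy': 459.857, 'cx': 252.508, 'cy': 196.26, 'R': [[0.026, -1.0, 0.004], [-0.988, -0.026, -0.153], [0.153, -0.0, -0.988]], 't': [-258.794, 663.748, 1245.713]}
scene {'fx': 361.367, 'fy': 361.367, 'cx': 252.664, 'cy': 192.081, 'R': [[-0.636, -0.771, 0.018], [-0.594, 0.475, -0.65], [0.492, -0.424, -0.76]], 't': [250.694, 521.608, 486.727]}
{'fx': 292.5676959384475, 'fy': 292.5676959384475, 'cx': 253.2979733306189, 'cy': 190.70682797168388, 'mount': array([[ 9.99999783e-01,  2.11322653e-04, -6.24669257e-04,
         1.09241695e+00],
       [ 3.84789080e-06,  9.45377797e-01,  3.25976717e-01,
        -8.30228723e+01],
       [ 6.59434711e-04, -3.25976649e-01,  9.45377591e-01,
        -1.42289938e+02],
       [ 0.00000000e+00,  0.00000000e+00,  0.00000000e+00,
         1.00000000e+00]])}
carrier_a_grip 0.68 [289.8 227.6  20.2  55. ]
carrier_short_grip 0.7 [253.1 229.3  12.9  39. ]
carrier_a_bore 0.9 [292.2 225.4  21.5  52.7]
carrier_a_fork 0.88 [290.6 225.6  19.5  51.3]
carrier_short_fork 0.55 [254.2 226.6  11.8  44.1]
carrier_short_fork 0.24 [206.9 221.   25.6  51. ]
foot_pin_bore 0.89 [205.3 219.7  21.8  53. ]
foot_pin_bore 0.74 [252.2 227.6  16.3  44.1]
foot_pin_fork 0.56 [206.4 220.8  22.4  55.3]
foot_pin_fork 0.41 [161.2 217.9  39.3  55.1]
foot_pin_fork 0.37 [250.8 228.2  12.1  41.7]
tray 0.56 [160.1 217.5  38.6  58. ]
```

View pics/top0.png

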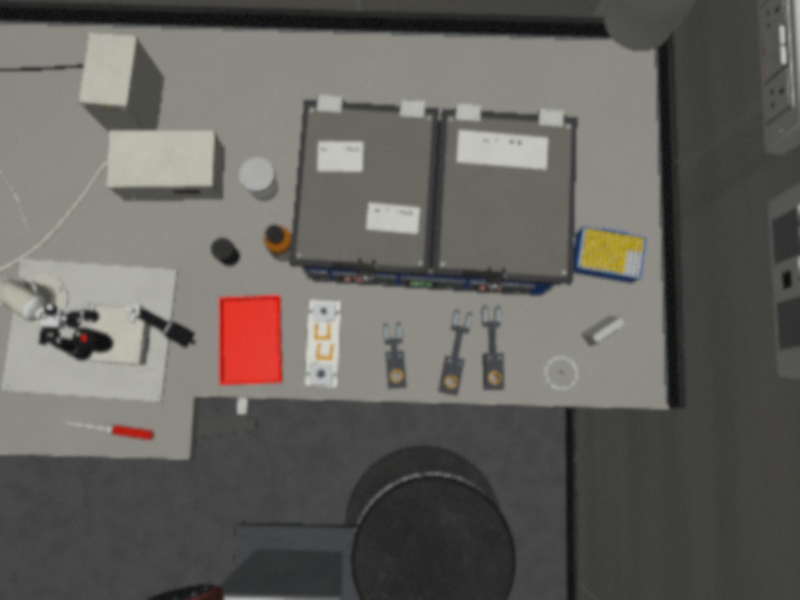

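View pics/scene0.png

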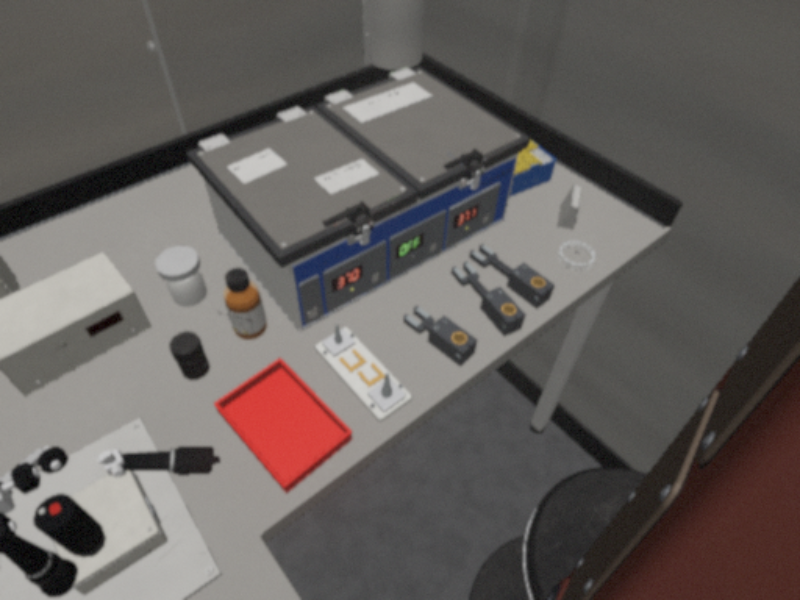

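Top view (800x600 scale): the short arm is at (395,355), the long arms at (455,350) and (493,348), the foot at (323,343) with the tall pin at its near end (321,374), and the tray at (250,340). Next I get coarse positions, then move the wrist camera over them.

```bash
cat > h.py <<'E'
from station import *
import cv2,numpy as np
from scipy.spatial.transform import Rotation as Ro
def ray(cam,o=None):
    c=get_calibration(cam)
    if cam!="wrist":
        R=np.array(c["R"]);return -R.T@np.array(c["t"]),R.T,c
    M=np.array(c["mount"]);Rt=Ro.from_euler("xyz",o["ee_rot"],degrees=True).as_matrix()
    return Rt@M[:3,3]+o["tcp_pos"],Rt@M[:3,:3],c
def px2w(uv,z,cam="top",o=None):
    p,R,c=ray(cam,o);u=np.atleast_2d(uv).astype(float)
    d=np.c_[(u[:,0]-c["cx"])/c["fx"],(u[:,1]-c["cy"])/c["fy"],np.ones(len(u))]@R.T
    return p+d*((z-p[2])/d[:,2])[:,None]
def snap(name):
    o=get_obs();im=get_image("wrist");cv2.imwrite(f"pics/{name}.png",im[:,:,::-1])
    np.savez(f"pics/{name}.npz",im=im,tcp_pos=o["tcp_pos"],ee_rot=o["ee_rot"]);return o,im
E
python3 - <<'E'
from h import *
s=.64
P={"short bore":(396,376,36),"short fork":(393,330,14),"L1 bore":(451,381,36),"L1 fork":(461,319,14),"L2 bore":(493,377,36),"L2fork":(491,315,14),"tallpin":(321,374,50),"shortpin":(323,310,40),"tray":(250,340,12),"ovenfront":(420,285,20),"bottle":(278,240,100)}
for k,(u,v,z) in P.items(): print(k,px2w((u*s,v*s),z).round(0)[0])
for yaw in(90,-90):
  for y in (0,100,220):
    for x in(480,560): print(yaw,x,y,solve_ik([x,y,280],[180,0,yaw]))
E
```

```text
short bore [ 547. -247.   36.]
short fork [ 632. -239.   14.]
L1 bore [ 540. -346.   36.]
L1 fork [ 656. -365.   14.]
L2 bore [ 549. -422.   36.]
L2fork [ 665. -421.   14.]
tallpin [ 546. -113.   50.]
shortpin [ 662. -111.   40.]
tray [607.  24.  12.]
ovenfront [ 717. -287.   20.]
bottle [776. -33. 100.]
90 480 0 [ -8.38553865  -7.95441192 108.24359598   0.          79.71081594
 -98.38553865]
90 560 0 [ -7.18075578   2.40118729  98.31186476   0.          79.28694794
 -97.18075578]
90 480 100 [ 3.56023992e+00 -6.57834038e+00  1.07014677e+02 -2.54444375e-14
  7.95636629e+01 -8.64397601e+01]
90 560 100 [ 3.05631300e+00  3.51064237e+00  9.71539552e+01 -2.54444375e-14
  7.93354025e+01 -8.69436870e+01]
90 480 220 [ 1.70053237e+01 -1.65764010e+00  1.02392997e+02 -2.54444375e-14
  7.92646431e+01 -7.29946763e+01]
90 560 220 [ 1.47665890e+01  7.57759511e+00  9.27546282e+01 -2.54444375e-14
  7.96677767e+01 -7.52334110e+01]
-90 480 0 [-8.38553865e+00 -7.95441192e+00  1.08243596e+02 -2.54444375e-14
  7.97108159e+01  8.16144614e+01]
-90 560 0 [-7.18075578e+00  2.40118729e+00  9.83118648e+01 -2.54444375e-14
  7.92869479e+01  8.28192442e+01]
-90 480 100 [  3.56023992  -6.57834038 107.01467749   0.          79.56366289
  93.56023992]
-90 560 100 [ 3.056313    3.51064237 97.15395516  0.         79.33540247 93.056313  ]
-90 480 220 [ 17.00532373  -1.6576401  102.392997     0.          79.26464309
 107.00532373]
-90 560 220 [ 14.766589     7.57759511  92.75462815   0.          79.66777674
 104.766589  ]
```

Run:
```python
from h import *
goto([500,-300,200],[180,0,90])
ims=[]
for i,y in enumerate((-300,-100)):
    if i: move_l([500,y,200],speed=250)
    wait(.3)
    o,im=snap(f"w{i}"); ims.append(im)
    print(o["t"],o["tcp_pos"].round(1),o["ee_rot"].round(2))
    for n in ("carrier_a_bore","carrier_short_bore","carrier_a_fork","foot_pin_bore","foot_pin_fork","tray"):
        for d in spot_in(n,"wrist")[:4]: print(n,round(d["score"],2),np.round(d["extent"],1))
cv2.imwrite("pics/w01.png",np.vstack([cv2.resize(i[60:330],(569,300)) for i in ims])[:,:,::-1])
```

```text
2.6833 [ 499.8 -300.4  200. ] [180.     0.    89.95]
carrier_a_bore 0.92 [212.4 236.7  39.1 117.9]
carrier_a_bore 0.71 [ 48.  214.2  50.7  41.3]
carrier_short_bore 0.66 [300.  228.3  35.6  86.2]
carrier_short_bore 0.33 [402.7 234.9  25.   26.5]
carrier_a_fork 0.86 [212.6 234.9  41.4 116.4]
carrier_a_fork 0.46 [480.5 246.7  60.7 122.6]
carrier_a_fork 0.3 [151.1 242.8  52.  111.2]
foot_pin_bore 0.97 [407.4 244.9  69.  119.5]
foot_pin_fork 0.71 [406.9 242.8  67.1 116.1]
foot_pin_fork 0.6 [480.6 245.3  62.7 123. ]
tray 0.75 [479.6 243.9  64.4 122.9]
4.2833 [ 500.  -100.9  199.9] [-179.99    0.     89.91]
carrier_a_bore 0.58 [ 44.7 233.7  49.2 114.9]
carrier_a_bore 0.18 [247.3 247.   50.3 127.7]
carrier_short_bore 0.96 [135.2 223.2  51.8  77.4]
carrier_a_fork 0.83 [ 46.4 233.5  48.  115.8]
foot_pin_bore 0.65 [245.2 247.8  54.8 123.8]
foot_pin_bore 0.18 [134.7 223.1  53.6  78.5]
foot_pin_fork 0.68 [245.8 246.1  46.3 126.6]
foot_pin_fork 0.52 [402.4 376.7   9.5  14.6]
tray 0.93 [352.8 243.7  97.8 127.4]
```

View pics/w01.png

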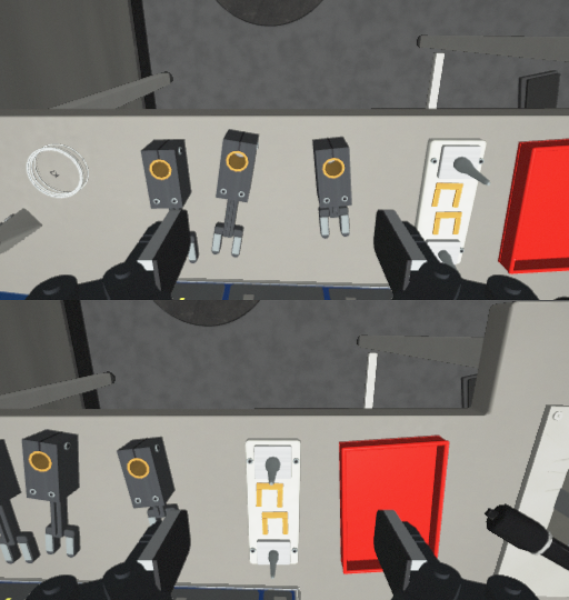

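Every object I need is visible here: rings at about (213,205) on L1 and (299,211) on the short arm, and the foot at (245,247) in the second frame. A zoomed montage will give exact points.

Run:
```python
from h import *
a=np.load("pics/w0.npz")["im"];b=np.load("pics/w1.npz")["im"]
Z=4.5
cr=[(a,185,170),(a,272,170),(b,215,170)]
t=[cv2.resize(i[y:y+130,x:x+58],None,fx=Z,fy=Z,interpolation=cv2.INTER_CUBIC) for i,x,y in cr]
for k in t:
    for j in range(0,130,10): cv2.line(k,(0,int(j*Z)),(6 if j%50 else 20,int(j*Z)),(255,0,0),1)
    for j in range(0,58,10): cv2.line(k,(int(j*Z),0),(int(j*Z),6 ),(255,0,0),1)
cv2.imwrite("pics/m.png",np.hstack(t)[:,:,::-1])
for n,im in(("w0",a),("w1",b)):
    o=dict(np.load(f"pics/{n}.npz"))
    h=cv2.cvtColor(im,cv2.COLOR_RGB2HSV)
    m=cv2.inRange(h,(10,120,120),(30,255,255))
    N,l,st,ce=cv2.connectedComponentsWithStats(m)
    for i in range(1,N):
        if st[i,4]>40:
            e=st[i];u=(e[0]+(e[2]-1)/2,e[1]+(e[3]-1)/2)
            print(n,e,u,px2w(u,36,"wrist",o).round(1)[0][:2])
    r=cv2.inRange(h,(0,180,80),(8,255,255))
    x,y,w,hh=cv2.boundingRect(r);print("red",x,y,w,hh)
    c=cv2.findContours(r,0,2)[0]; c=max(c,key=cv2.contourArea)
    print("tray",cv2.approxPolyDP(c,8,True).reshape(-1,2).tolist(),px2w(cv2.approxPolyDP(c,8,True).reshape(-1,2),24,"wrist",o).round(0)[:,:2].tolist())
```

```text
w0 [204 196  19  18 162] (np.float64(213.0), np.float64(204.5)) [ 536.9 -347. ]
w0 [135 203  19  19 175] (np.float64(144.0), np.float64(212.0)) [ 546.  -425.7]
w0 [290 202  20  18 150] (np.float64(299.5), np.float64(210.5)) [ 544.3 -249.3]
w0 [389 225  27  21 261] (np.float64(402.0), np.float64(235.0)) [ 575.4 -128. ]
w0 [390 251  25  20 242] (np.float64(402.0), np.float64(260.5)) [ 609.7 -122.3]
red 448 186 64 120
tray [[511, 186], [467, 189], [448, 294], [458, 305], [511, 302]] [[519.0, -7.0], [523.0, -56.0], [668.0, -47.0], [686.0, -30.0], [681.0, 39.0]]
w1 [ 26 196  21  18 142] (np.float64(36.0), np.float64(204.5)) [ 536.7 -346.5]
w1 [115 202  19  19 137] (np.float64(124.0), np.float64(211.0)) [ 544.7 -248.7]
w1 [231 225  23  21 234] (np.float64(242.0), np.float64(235.0)) [ 575.3 -115.4]
w1 [236 251  23  20 221] (np.float64(247.0), np.float64(260.5)) [ 609.6 -109.9]
red 5 183 399 167
tray [[402, 187], [306, 188], [309, 305], [344, 303], [340, 248], [371, 262], [392, 291]] [[521.0, 68.0], [522.0, -42.0], [685.0, -28.0], [682.0, 18.0], [600.0, 5.0], [620.0, 45.0], [663.0, 79.0]]
```

View pics/m.png

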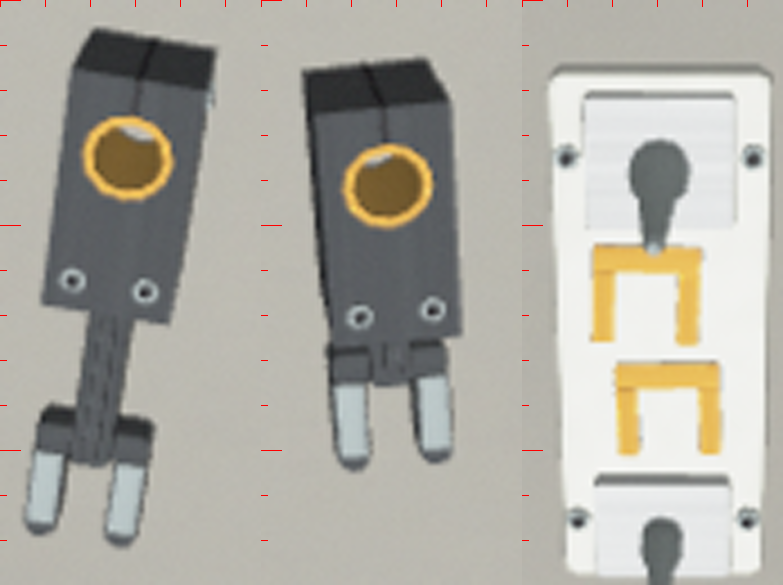

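The zoom gives the fork tips: L1 at px (193.9,287.8)/(212.1,290.4), short arm at (292.7,273.8)/(310.7,272.2). The tall pin base is at about (245,208) in w1. Next I compute the yaws and pick the short arm.

```bash
cat >> h.py <<'E'
def armpose(bore_px,tips_px,f,img):
    o=dict(np.load(f"pics/{img}.npz"))
    b=px2w(bore_px,36,"wrist",o)[0][:2];t=px2w(tips_px,12,"wrist",o)[:,:2].mean(0)
    d=t-b;L=np.hypot(*d);return b,np.degrees(np.arctan2(d[1],d[0])),L,b+d/L*f
E
python3 - <<'E'
from h import *
print("L1",armpose((213,204.5),[(193.9,287.8),(212.1,290.4)],30,"w0"))
b,yaw,L,g=armpose((299.5,210.5),[(292.7,273.8),(310.7,272.2)],23,"w0")
print("short",b,yaw,L,g)
s=.64;print("tray top-cam",px2w(np.array([(219,297),(280,296),(282,383),(221,384)])*s,20).round(0)[:,:2].tolist())
R=[180,0,90+yaw]
goto([*g,120],R); grip(58,80); move_l([*g,3.5],speed=120)
grip(20,80); o=get_obs(); print(o["t"],o["tcp_pos"],o["grip_width"],o["wrist_force"])
move_l([*g,70],speed=120); wait(.2); o=get_obs(); print(o["t"],o["tcp_pos"],o["grip_width"],o["wrist_force"],o["moment"])
snap("w2")
E
```

```text
L1 (array([ 536.90214545, -346.99134498]), np.float64(-9.707365670387286), np.float64(134.1636060404437), array([ 566.47259948, -352.04982784]))
short [ 544.31093579 -249.2822186 ] 6.598950995711335 100.20915112635963 [ 567.1585578  -246.63908244]
tray top-cam [[685.0, 84.0], [690.0, -29.0], [529.0, -40.0], [525.0, 70.0]]
7.2417 [ 568.22856197 -247.0191163     4.95074126] 32.75312069857128 [0.19950789 1.25546376 5.2563437 ]
8.15 [ 566.10837553 -246.0563068    68.48055649] 32.83063307572859 [-0.28991808 -0.61471648 -4.24755551] [-0.03272592 -0.03281677 -0.00247235]
```

Lifted: 4.25 N on the wrist and negligible moment, so it is held at its balance point. Now to the tray.

Run:
```python
from h import *
move_l([566.5,-246.3,130],speed=200)
move_l([588,19,130],[180,0,94],speed=250)
move_l([588,19,25],speed=150); move_l([588,19,9],speed=50); wait(.2)
o=get_obs();print(o["t"],o["tcp_pos"],o["wrist_force"])
if o["wrist_force"][2]<-2:
    for z in (8,7,6):
        move_l([588,19,z],speed=30);wait(.1);o=get_obs();print(o["tcp_pos"][2],o["wrist_force"][2])
        if o["wrist_force"][2]>-1:break
grip(56); p=get_obs()["tcp_pos"]
move_l([p[0],p[1],130],speed=200)
move_l([500,-20,200],[180,0,90],speed=250);wait(.3)
o,im=snap("w3");print(o["t"])
cv2.imwrite("pics/w3b.png",im[140:340,150:450,::-1].repeat(2,0).repeat(2,1))
```

```text
11.3833 [587.98520029  19.00142121   9.03924626] [ 0.02128525  0.17860261 -5.3948297 ]
8.04017557674029 -5.110810090928131
7.922059457154205 5.187874694940219
14.125
```

View pics/w3b.png

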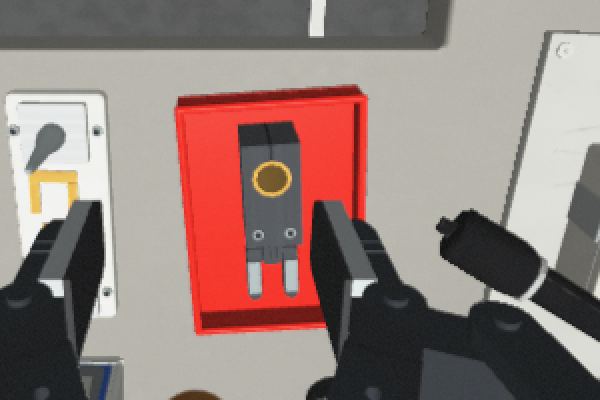

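The short arm is flat inside the tray, around crop px (270,210). Now a centred close view of the foot, with the fingers clear of it.

Run:
```python
from h import *
move_l([480,-112,170],[180,0,90],speed=250);wait(.3)
o,im=snap("w4");print(o["t"],o["tcp_pos"],o["ee_rot"])
x0,y0=205,190
k=cv2.resize(im[y0:y0+150,x0:x0+100],None,fx=4,fy=4,interpolation=cv2.INTER_CUBIC)
for j in range(0,150,10): cv2.line(k,(0,j*4),(6 if j%50 else 20,j*4),(255,0,0),1)
cv2.imwrite("pics/w4b.png",k[:,:,::-1])
g=cv2.cvtColor(im,cv2.COLOR_RGB2HSV)
m=cv2.inRange(g,(0,0,205),(179,25,255));m[:,:200]=0;m[:,310:]=0
c=max(cv2.findContours(m,0,2)[0],key=cv2.contourArea)
q=cv2.approxPolyDP(cv2.convexHull(c),5,True).reshape(-1,2);print(q.tolist(),px2w(q,14,"wrist",dict(np.load("pics/w4.npz"))).round(1)[:,:2].tolist())
```

```text
15.0167 [ 480.50990816 -111.16564158  170.49893475] [1.79948283e+02 7.11774998e-03 9.00899293e+01]
[[277, 211], [276, 322], [232, 325], [228, 212]] [[522.5, -86.1], [676.2, -83.1], [681.0, -139.4], [523.8, -140.3]]
```

View pics/w4b.png

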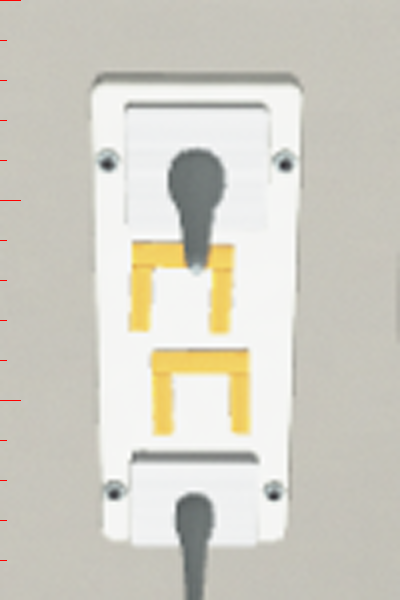

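Tall pin: nose at crop (197,268), base (196,178). Short pin base (194,515); four plate screws at (107,161), (285,161), (114,491), (273,491).

Run:
```python
from h import *
o=dict(np.load("pics/w4.npz"))
f=lambda x,y,z:px2w((205+x/4-.4,190+y/4-.4),z,"wrist",o)[0].round(1)[:2]
print("tall tip",f(197,266,71),"base",f(196,178,29),"short base",f(194,512,29))
S=np.array([f(*p,14) for p in[(107,161),(285,161),(114,491),(273,491)]]);print("screws",S.tolist(),S.mean(0),np.degrees(np.arctan2(*((S[2:]-S[:2]).sum(0)[::-1]))))
im=o["im"][325:384,225:285];k=cv2.resize(im,None,fx=6,fy=6,interpolation=cv2.INTER_CUBIC)
# tip of the short pin: lowest dark-steel pixel column stats
g=cv2.cvtColor(o["im"],cv2.COLOR_RGB2GRAY).astype(int)
for r in range(318,362,3):
    row=g[r,240:268];j=np.where(row<130)[0];print(r,(240+j.min(),240+j.max()) if len(j) else None,end=" ")
```

```text
tall tip [ 544.6 -111.8] base [ 543.2 -112. ] short base [ 655.5 -112.3]
screws [[545.7, -137.1], [545.6, -86.7], [661.0, -137.6], [660.9, -87.4]] [ 603.3 -112.2] -0.2981540104281043
318 (np.int64(249), np.int64(257)) 321 (np.int64(249), np.int64(257)) 324 (np.int64(250), np.int64(256)) 327 (np.int64(251), np.int64(255)) 330 (np.int64(251), np.int64(255)) 333 (np.int64(251), np.int64(255)) 336 (np.int64(252), np.int64(254)) 339 (np.int64(252), np.int64(254)) 342 None 345 (np.int64(243), np.int64(257)) 348 (np.int64(240), np.int64(267)) 351 (np.int64(240), np.int64(267)) 354 (np.int64(240), np.int64(267)) 357 (np.int64(240), np.int64(267)) 360 (np.int64(240), np.int64(267))
```

Screw spacing is 115.3 mm, which matches the pins: tall pin (545.4,-112), short pin (660.7,-112.4), foot yaw about -0.2°. Now pick L1.

Run:
```python
from h import *
g=[566.3,-352.0];R=[180,0,90-9.7]
move_l([500,-250,170],speed=250); goto([*g,120],R); grip(50,90); move_l([*g,20],speed=150);move_l([*g,6],speed=60)
grip(20,90); wait(.2); o=get_obs(); print(o["t"],o["tcp_pos"],o["ee_rot"],o["grip_width"],o["wrist_force"])
move_l([*g,50],speed=60); move_l([*g,140],speed=150); wait(.3); o,im=snap("w5"); print(o["t"],o["tcp_pos"],o["ee_rot"],o["grip_width"],o["wrist_force"],o["moment"])
x0,y0=180,110
cv2.imwrite("pics/w5b.png",cv2.resize(im,(800,600))[:,:,::-1])
h=cv2.cvtColor(im,cv2.COLOR_RGB2HSV);m=cv2.inRange(h,(10,120,100),(30,255,255))
N,l,st,ce=cv2.connectedComponentsWithStats(m)
for e in st[1:]:
    if e[4]>60:
        u=(e[0]+(e[2]-1)/2,e[1]+(e[3]-1)/2);w=px2w(u,140-6+36,"wrist",o)[0]
        Rt=Ro.from_euler("xyz",o["ee_rot"],degrees=True).as_matrix();print(e,u,w,"tool",Rt.T@(w-o["tcp_pos"]))
```

```text
18.2833 [ 566.67016218 -352.28590843    6.51817136] [1.79950555e+02 2.28479540e-02 8.02974784e+01] 32.84559359841984 [0.32241834 0.73044501 1.98469471]
20.2167 [ 565.6679681  -351.51748195  138.56359493] [-1.79884009e+02 -6.21173037e-02  8.03010810e+01] 32.789043958218556 [ 0.05524943 -0.10519192 -4.73765814] [ 0.0162156  -0.01815589  0.07504027]
[489 149  23  33 305] (np.float64(500.0), np.float64(165.0)) [ 525.77271752 -248.57265789  170.        ] tool [ 94.78623943 -56.7315252  -31.21887642]
[155 172  26  25 448] (np.float64(167.5), np.float64(184.0)) [ 511.41865716 -378.28597097  170.        ] tool [-35.49119878 -49.0278162  -31.37571281]
[493 186  19  30 266] (np.float64(502.0), np.float64(200.5)) [ 541.16995955 -246.28761576  170.        ] tool [ 99.63260323 -41.93934388 -31.24356786]
[ 228  203   53   48 1846] (np.float64(254.0), np.float64(226.5)) [ 535.60978616 -347.50881679  170.        ] tool [ -1.07847509 -30.3674735  -31.37618056]
```

View pics/w5b.png

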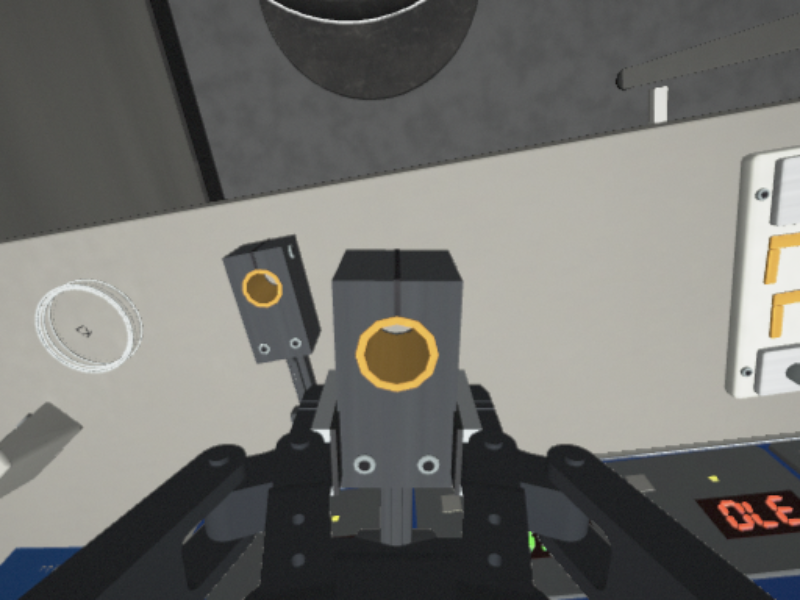

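L1 is held level: ring at full-frame px (254,226), bore at tool (-1.1,-30.4), 4.74 N of load. Next, carry it over the foot and stop above the pins for a check.

```bash
cat >> h.py <<'E'
def settle(p,yaw,n=3,speed=40):
    c=np.array(p,float)
    for i in range(n):
        move_l(list(c),[180,0,yaw],speed=speed);wait(.25);o=get_obs();e=np.array(p)-o["tcp_pos"]
        if np.abs(e).max()<.3:break
        c=c+e
    return o
E
python3 - <<'E'
from h import *
T=[575.7,-110.9]
move_l([*T,140],[180,0,89.8],speed=220); move_l([*T,95],speed=100)
o=settle([*T,84],89.8)
print(o["t"],o["tcp_pos"],o["ee_rot"],o["wrist_force"],o["moment"])
_,im=snap("w6"); s=get_image("scene"); np.save("pics/s6.npy",s)
A=cv2.resize(im[190:300,200:310],(440,440),interpolation=cv2.INTER_CUBIC)
B=cv2.resize(s[185:275,195:275],(391,440),interpolation=cv2.INTER_CUBIC)
cv2.imwrite("pics/m6.png",np.hstack([A,B])[:,:,::-1][:,:800])
E
```

```text
22.7917 [ 575.91243691 -110.94028455   84.27941665] [1.79972259e+02 9.24417919e-03 8.98037967e+01] [ 0.21155559 -0.37049766 -4.87916757] [-0.00603626 -0.00272522 -0.03083288]
```

View pics/m6.png

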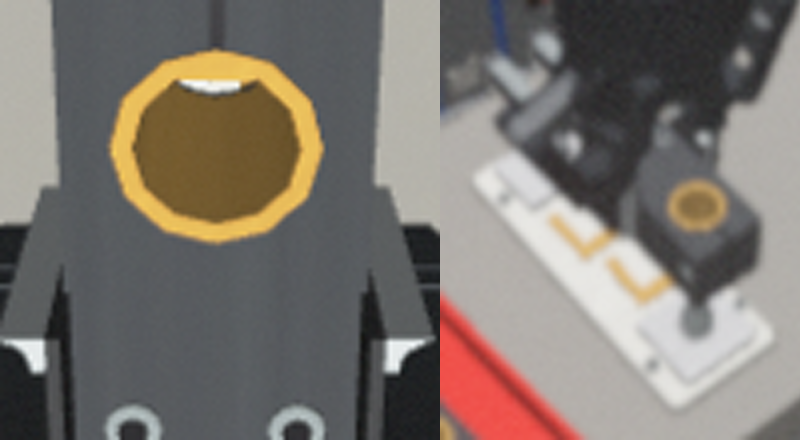

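The view looks consistent: bore ring centre at crop (215,147), tall pin directly below it in the scene crop (695,315). Descending slowly while watching the wrist force.

Run:
```python
from h import *
T=[575.7,-110.9]
for z in (76,70,64,58,53,48.5):
    move_l([T[0]-.2,T[1],z-.3],speed=40); o=get_obs(); f=o["wrist_force"]
    print(z,o["tcp_pos"].round(1),f.round(2),o["moment"].round(3))
    if np.hypot(f[0],f[1])>2.5 or f[2]>-3: print("contact?");break
wait(.3);o,im=snap("w7"); print(o["t"],o["tcp_pos"],o["ee_rot"],o["wrist_force"],o["moment"],o["grip_width"]); s=get_image("scene"); t=get_image("top");np.save("pics/s7.npy",s)
A=cv2.resize(im[190:300,200:310],(400,400),interpolation=cv2.INTER_CUBIC)
B=cv2.resize(s[185:265,195:275],(400,400),interpolation=cv2.INTER_CUBIC)
cv2.imwrite("pics/m7.png",np.hstack([A,B])[:,:,::-1])
```

```text
76 [ 574.8 -110.7   74.9] [ 0.52 -0.32 -4.35] [ 0.027 -0.036  0.006]
70 [ 575.  -110.7   69.1] [ 0.25  0.13 -4.76] [-0.056 -0.019 -0.017]
64 [ 575.  -110.7   63.1] [-0.02  0.47 -5.68] [-0.039  0.064 -0.014]
58 [ 575.  -110.7   57.1] [ 0.83 -0.29 -4.6 ] [-0.016  0.009  0.006]
53 [ 575.1 -110.7   52.2] [-0.14 -0.37 -4.5 ] [-0.007 -0.005 -0.007]
48.5 [ 575.1 -110.8   47.7] [-0.45  0.35 -5.41] [ 0.011 -0.038  0.008]
24.9833 [ 575.66751884 -110.96310508   48.37407655] [1.79978938e+02 6.78305986e-03 8.97993338e+01] [-0.52335047  0.11686495 -5.87054539] [-0.00476402  0.01213894  0.03029922] 32.57762859915157
```

View pics/m7.png

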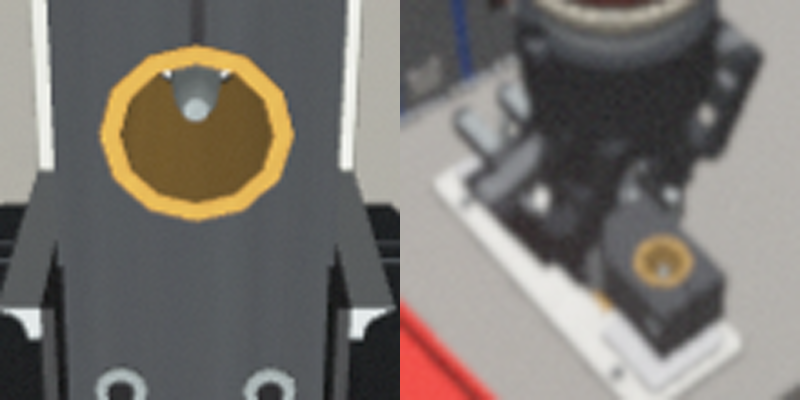

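The tall pin's nose shows inside the bore at crop (195,108), laterally centred on the ring at (196,132). I'll check its fore-aft position numerically, average the force readings, then look for the fork in the top view.

Run:
```python
from h import *
o=dict(np.load("pics/w7.npz"));k=110/400
f=lambda x,y,z:px2w((200+x*k-.4,190+y*k-.4),z,"wrist",o)[0].round(1)
print("nose",f(195,106,71),"bore",f(196,132.5,48.4-6.5+36))
F=[]
for i in range(12): wait(.05);q=get_obs();F.append(np.r_[q["wrist_force"],q["moment"]])
print(q["t"],np.mean(F,0).round(3),np.std(F,0).round(3),q["tcp_pos"])
t=get_image("top");s=get_image("scene")
A=cv2.resize(t[170:260,120:340],(800,327),interpolation=cv2.INTER_CUBIC)
B=cv2.resize(s[180:240,195:290],(430,272),interpolation=cv2.INTER_CUBIC)
C=np.zeros((272,370,3),np.uint8)
cv2.imwrite("pics/m8.png",np.vstack([A,np.hstack([B,C])])[:,:,::-1])
```

```text
nose [ 545.5 -112.2   71. ] bore [ 545.7 -112.1   77.9]
25.7333 [-0.041 -0.154 -4.989 -0.008  0.012 -0.007] [0.496 0.41  0.657 0.018 0.016 0.026] [ 575.5042176  -110.92623686   48.20651772]
```

View pics/m8.png

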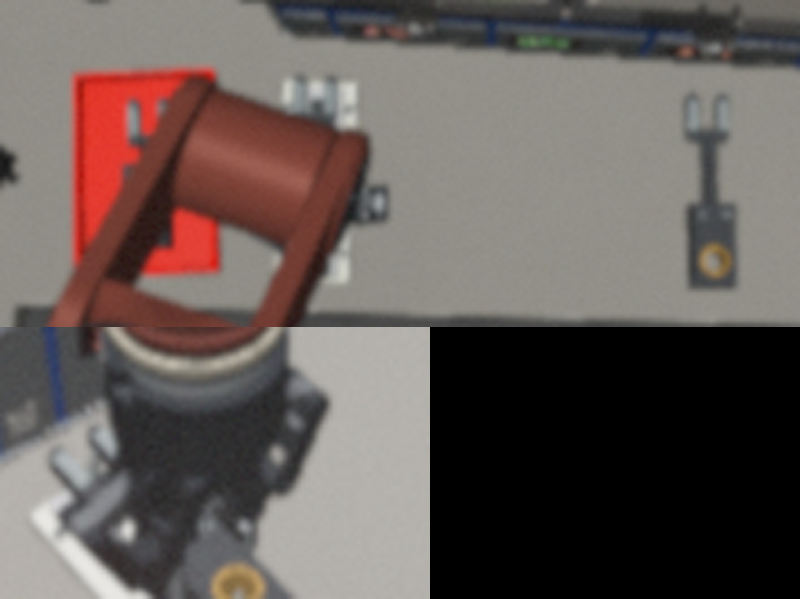

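The fork tines show at (300–332,95) with the short pin apparently between them. One zoom to confirm.

Run:
```python
from h import *
t=get_image("top")
cv2.imwrite("pics/m9.png",cv2.resize(t[186:212,192:226],(680,520),interpolation=cv2.INTER_CUBIC)[:,:,::-1])
p,R,c=ray("top")
def pr(X): d=R.T@(np.array(X)-p);v=np.array([c["cx"]+c["fx"]*d[0]/d[2],c["cy"]+c["fy"]*d[1]/d[2]]);return ((v-[192,186])*20+10).round()
print("slot@56",pr([660.5,-110.9,56]),"pin tip",pr([660.7,-110.9,62]))
```

```text
slot@56 [291. 255.] pin tip [287. 247.]
```

View pics/m9.png

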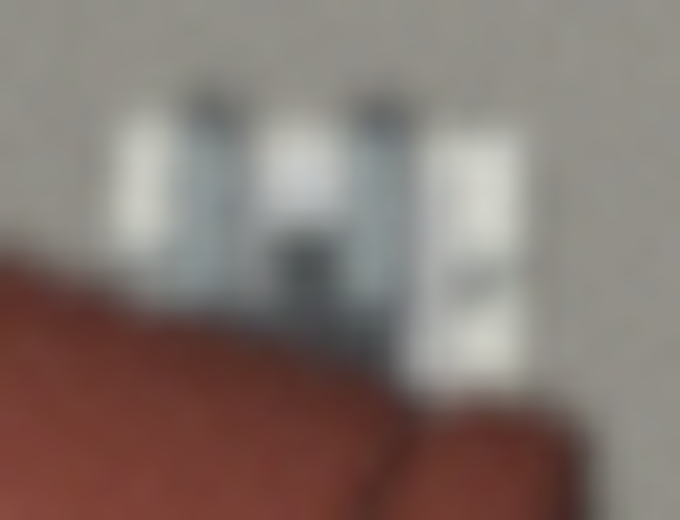

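The short pin (crop x about 307) stands inside the slot (about 250–350, centre 300), so there is clearance on both sides. Handing in.

```bash
python3 -c "
from station import *
print(sign_off()); o=get_obs(); print(o['t'],o['tcp_pos'],o['wrist_force'])"
```

```text
the job is handed in; nothing more can be done
None
the job is handed in; nothing more can be done
```

I laid the short arm flat in the red tray first. I then picked up the nearer long arm by its balance point and handed in still holding it level over the foot, started on both pins. The clock read about 26 s at my last reading, against the 54 s limit.

**Height:** the arm's underside is about 42 mm above the counter, so roughly 20 mm clear of the seats. I worked this out from the gripper position; I did not measure the gap directly.

**Bore and tall pin:** the pin's nose shows inside the bore, within about 0.3 mm of centre both ways.

**Fork and short pin:** the pin stands between the tines, about 1 mm off centre at most. This comes from a coarse top-camera view, where one pixel is about 2.7 mm.

**Contact:** the wrist carried about 5.0 N, essentially the arm's weight of about 4.4 N plus a small reading offset. There was no net side force or moment, so the arm leans on nothing. Single readings scattered by about 0.5 N.

**Everything else:** the last top view showed the other long arm standing as before and the short arm still in the tray. The gripper and arm hid the shims in the last views; nothing came near them.

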